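Snap a sensor clip onto a test stand's crossbar and slide it to the stop

TASK

Pick up the black sensor block on its sprung clip and press it slowly straight down onto the round crossbar of the test stand, a good 15 mm or more clear of the stop collar, until its jaws snap round the bar and it sits fully home. Then slide it slowly along the bar up against the collar, hold it pressed there for about a second with a light push (10 to 15 newtons at the hand, of which sliding alone takes about 4), and let go, leaving it upright and touching the collar (either side of the collar will do). Be gentle: no hard shove on the bar or the collar, and leave the other things on the table where they are.

Things in the scene. Friction and masses are not known exactly. Their poses are not given: they have to be found in the camera images.
- clip: Sensor on a sprung bar clip, about 90 g, upright on its jaws. Black block over a light grey saddle 35 (x) by 24 (y) by 7 mm with two sprung jaws. Same turned half round about z. Origin: axis of its round 22 mm seat, 19.5 mm above the table at the start; own y lies along the bar once mounted, z up; ends at y = +-12 mm; saddle from 11 to 18 mm above the origin, jaw lips 8 mm and jaw ends 19.5 mm below
- clip_block (a point): Where to grip: on the middle axis of the clip's black block, 42 mm above the clip's origin and 12 mm below the block's top. The block is 16 mm across own x (grip it across these faces), 24 mm along own y, 36 mm tall (from 18 to 54 mm above the clip's origin). It may slip a little in the fingers while pushed
- clip_seat (a point): Underside of the clip's saddle, 11 mm above the clip's origin: it rests on the bar's top when home. The jaws meet the bar some 18 mm above home. Pushing on takes up to 8 to 18 N, most at 6 to 14 mm above home; then the jaws snap under the bar, the force drops to about nothing, and it rises again when the saddle meets the bar: a push of 8 to 15 N there is plenty, over 40 N, or hitting home fast, is too hard. Then about 2 to 7 N slides it along
- stand: Test stand, fixed. Grey base plate 110 (x) by 310 (y) by 12 mm, two black upright brackets (12 mm thick, inner faces at y = +-122 mm, tops 124 mm above the table) carrying a round black steel crossbar of 22 mm diameter along own y, axis 105 mm above the table. Origin: centre of the plate's underside, on the table, right below the bar's middle
- collar: Bright steel stop collar fixed on the crossbar, up to 40 mm either way from its middle; 36 mm diameter, 12 mm wide. Origin: its centre on the bar's axis; own y along the bar (same as the stand's); faces at y = +-6 mm. With the clip home against it, the clip's origin is 18 mm from this one along y. More than 35 N against it, or meeting it faster than 20 mm/s, is too hard
- bare_clip: Bystander, leave alone: small bare grey clip without block, 26 by 16 by 25 mm, standing loose; origin under its centre
- loose_collar: Bystander, leave alone: loose steel collar lying flat, 36 mm diameter, 12 mm high; origin under its centre
- driver: Bystander, leave alone: screwdriver lying on the table; origin under its middle
- spanner: Bystander, leave alone: spanner lying beyond the stand; origin under its middle
- jar: Bystander, leave alone: amber glass jar, 44 mm diameter, 70 mm tall; origin under its centre
- roller: Bystander, leave alone: upright aluminium roller, 32 mm diameter, 50 mm tall; origin under its centre

How it is judged:
By the outcome, as a careful person would: the job done as asked, in the order asked, and still so for the second after the job is handed in, with the robot touching nothing.
It also fails if it takes over 61 s, if anything falls off the work surface, if the arm or the gripper's body presses on something with over 40 N, if the wrist force passes 120 N, or if a joint passes its speed limit or range.

ROBOT

A 7-joint arm with a two-finger parallel gripper is mounted at the origin on the work surface. World frame = base frame: x ahead of the robot, y to its left, z up, the work surface at z = 0. Lengths are in m, angles in degrees, forces in N, time in s.
With the tool pointing down it reaches from about 0.4 to 0.9 m from the base axis. Payload 5.6 kg.
Tool frame: the origin (TCP) lies at the very end of the fingers, on their centre line; the grasp point (between the pads) lies 19 mm behind it (pinch_z is the distance from the TCP to the grasp point, in m); z points along the fingers, y is the direction in which the jaws open and shut (so a half turn about z gives the same grasp; the last joint's range is limited). The gripper opens to 92 mm and grips with 3 to 60 N. Pads are 20 mm wide; open, the fingers measure 128 mm over their backs; the gripper's body (75 mm by 189 mm) begins 69 mm behind the grasp point.
Start: joints at [71.161, 26.786, -0.665, 91.828, 0.344, 61.387, -3.226], TCP at [0.183, -0.624, 0.215] pointing down, gripper open.
Joint ranges: [-144.91, 144.91], [-17.63, 115.5], [-89.93, 88.59], [15.96, 139.68], [-74.01, 254.01], [8.47, 105.57], [-167.45, 167.45]. Speed limits (degrees/s): [147.25, 147.25, 180, 180, 180, 180, 180].

INTERFACE

Orientations are given as [roll, pitch, yaw] about the fixed x, y, z axes, in that order (R = Rz(yaw) Ry(pitch) Rx(roll)).
In Python, from workcell import sense, capture, sign_off, pinch_z gives the robot as it stands.
- The arm moves only by the shell command python3 -m creep 'ROWS' [FORCE]. ROWS is JSON, a list of rows, each a list of 7 numbers: the opening, from 0 (shut) to 1 (fully open), then the shift along the world's x, y, z as a fraction of full scale, then the turn, a rotation vector about the world's x, y, z as a fraction of full scale. A call has 1 to 12 rows; each row shifts and turns the commanded pose from where the row before left it; what a row does not reach is not made up. Full scale, the value 1, is 30 mm for a shift and 5 degrees for a turn. A row lasts 1/10 s, in which the tool goes at most 50 mm and 8.59 degrees, less where a joint would pass 70% of its speed; a pose out of reach is approached as far as the arm can. A call with a number of a shift or a turn outside -1 to 1 is refused whole. A call with a gripper value outside its range is refused whole. The fingers move at their own pace and stop on an object; FORCE is the grip in N (left out, the last holds). Time passes only in rows, so rows that do not move let the fingers close. It gives the time, the measured TCP pose, the force and the opening at its end, in the units of the state.
- sense(): the state, without advancing time (a new reading comes with each control period).
- capture(name): name is "side" or "top" or "wrist"; returns a dict with "image" (420x560x3 uint8, red, green, blue), "vertical_fov" (degrees; the focal length in pixels is half the picture's height over the tangent of half this angle, whatever the lens; pixels are square), "cx", "cy" (the principal point, pixels), "world_from_camera" (4x4, takes a point from camera to world coordinates). Camera axes: x right, y down, z forward; pixel columns grow to the right and rows downward; lengths in m; the calibration is good to about 2 mm. A picture is of the moment at which its call begins. There is no depth.
- sign_off(): hands the job in, once; it reports no verdict.
The state is a dict: "t": time; "qpos": joint angles; "joint_vel": joint speeds; "effort": joint torques, N m; "eef_pos": TCP position; "ee_rot": TCP orientation; "ft_force": force on the tool from outside, world axes, zero at the start; "ft_torque": the same for the moment, N m; "width": finger opening in m.
Only numpy, scipy, OpenCV 4.12 (cv2) and the standard library are available. Lean on these libraries where they do the work, as an engineer would, in place of code of your own. Each camera call takes 0.05 s, during which the arm holds its last target. There are 200 camera calls.

## Working session

There is one attempt and no reset: what is moved stays moved. The work goes in short steps, Python scripts to look and compute and a shell command to move; the robot and the scene stay as the last step left them, time stands still between calls to the robot, and variables do not carry over. Pictures are saved under pics/ and viewed, on a budget of 10 in all, crops included, one or two more only if the job needs it, and the job is handed in when it is done.

```bash
mkdir -p pics; ls; python3 - <<'E'
from workcell import sense,capture,pinch_z
import cv2,numpy as np
s=sense();print(s,pinch_z)
for n in("side","top"):
    c=capture(n);cv2.imwrite(f"pics/{n}0.png",c["image"][:,:,::-1]);print(n,c["vertical_fov"],c["cx"],c["cy"],np.round(c["world_from_camera"],4).tolist())
    np.savez(f"{n}0.npz",**c)
E
```

```text
pics
{'t': 0.0, 'qpos': array([71.1611821 , 26.83511673, -0.66437892, 91.87865052,  0.34286981,
       61.38664362, -3.22565073]), 'joint_vel': array([-0.01617401, -0.07133564, -0.05985843,  0.03053483, -0.15010478,
        0.05425533,  0.08454837]), 'effort': array([-7.39951847e-04, -5.20574248e+01, -1.18030145e-02, -2.43747318e+01,
       -5.64487861e-02,  1.71595736e-02,  1.55846224e-04]), 'eef_pos': array([ 0.18302538, -0.6231124 ,  0.21366675]), 'ee_rot': array([-1.79901772e+02,  6.33826423e-03,  1.63707263e+01]), 'ft_force': array([0.05955607, 0.81714775, 0.73755173]), 'ft_torque': array([-0.00406552, -0.00713794, -0.03706623]), 'width': 0.09204872263988276} 0.0187
side 44.677389767827606 279.3153606288006 212.14294885603204 [[0.9272, -0.2715, 0.2579, 0.233], [-0.3743, -0.6947, 0.6143, -0.7946], [0.0124, -0.6661, -0.7458, 1.0548], [0.0, 0.0, 0.0, 1.0]]
top 55.68720895560847 282.05657295064424 212.4986695537378 [[0.016, -0.9855, 0.1687, 0.4167], [-0.9999, -0.015, 0.0067, -0.0269], [-0.0041, -0.1688, -0.9856, 0.9403], [0.0, 0.0, 0.0, 1.0]]
```

View pics/side0.png

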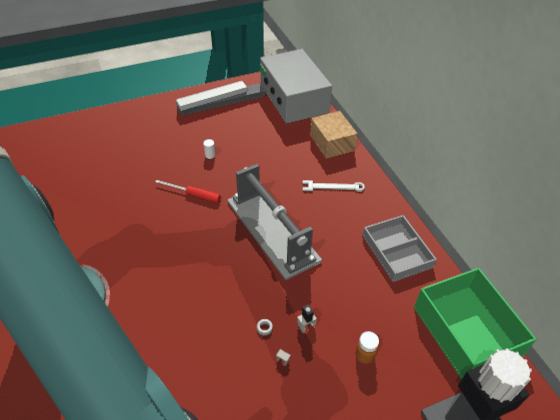

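View pics/top0.png

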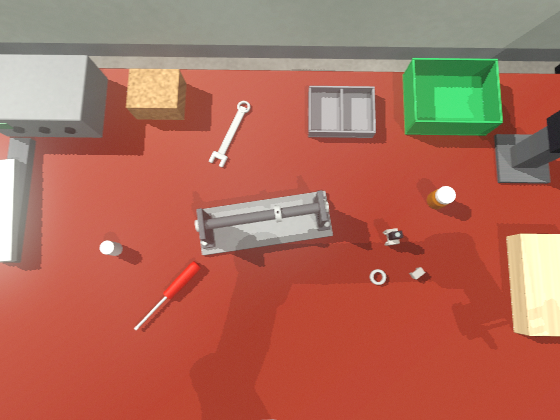

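Side: clip at (307,318), stand at (275,220), collar at (279,211). Top: clip at (394,237), bar from about (205,221) to (322,210), collar at (278,213). Next I'll enlarge the clip and bar in both views.

```bash
cat > h.py <<'E'
import numpy as np
def ray(c,u,v):
    f=210/np.tan(np.radians(c["vertical_fov"])/2);T=c["world_from_camera"]
    d=T[:3,:3]@np.array([(u-c["cx"])/f,(v-c["cy"])/f,1]);return T[:3,3],d
def onz(c,u,v,z):
    o,d=ray(c,u,v);return o+d*(z-o[2])/d[2]
def proj(c,p):
    f=210/np.tan(np.radians(c["vertical_fov"])/2);T=c["world_from_camera"]
    q=T[:3,:3].T@(np.array(p)-T[:3,3]);return np.array([c["cx"]+f*q[0]/q[2],c["cy"]+f*q[1]/q[2]])
def tri(a,ua,b,ub):
    o1,d1=ray(a,*ua);o2,d2=ray(b,*ub)
    s=np.linalg.lstsq(np.c_[d1,-d2],o2-o1,rcond=None)[0]
    p,q=o1+d1*s[0],o2+d2*s[1];return (p+q)/2,np.linalg.norm(p-q)
E
python3 - <<'E'
import cv2,numpy as np
t=cv2.imread("pics/top0.png");s=cv2.imread("pics/side0.png")
def cr(i,u,v,w,h,k):return cv2.resize(i[v:v+h,u:u+w],None,fx=k,fy=k,interpolation=cv2.INTER_CUBIC)
A=cr(t,190,185,150,75,5)          # 750x375
B=np.hstack([cr(t,370,220,38,28,10),cr(s,290,300,37,28,10)]) #750x280 -> 
B=cv2.resize(B,(750,280))[:225]
cv2.imwrite("pics/z0.png",np.vstack([A,B]))
E
```

```text
(no output)
```

View pics/z0.png

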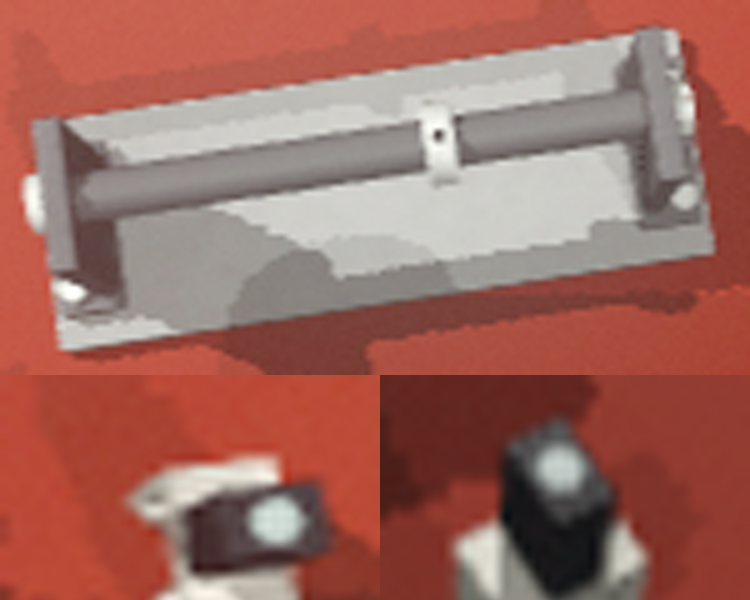

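```bash
python3 - <<'E'
from h import *
t=dict(np.load("top0.npz"));s=dict(np.load("side0.npz"))
p,g=tri(t,(397.7,234.5),s,(308,309.3));print("clip disc",p,g)
a=onz(t,190+85/5-.5,185+193/5-.5,.105);b=onz(t,190+640/5-.5,185+115/5-.5,.105);c=onz(t,190+440/5-.4,185+143/5-.4,.105)
print(a,b,c,"yaw of bar y",np.degrees(np.arctan2(*(a-b)[[1,0]])), np.linalg.norm(a-b))
# plate corners (top at .012)
for u,v in((60,350),(715,252),(680,30)):print(onz(t,190+u/5-.4,185+v/5-.4,.012))
E
```

```text
clip disc [ 0.52185815 -0.27527753  0.07365674] 0.003758518847646753
[0.53433626 0.13889514 0.105     ] [ 0.57160901 -0.09669533  0.105     ] [ 0.55796353 -0.01171244  0.105     ] yaw of bar y 98.99024369212819 0.23852070361596256
[0.47322062 0.16521155 0.012     ]
[ 0.52382119 -0.13992046  0.012     ]
[ 0.63023469 -0.12378131  0.012     ]
```

```bash
python3 -m creep '[[1,0.32,0.97,0.2,0,0,0.96],[1,0.32,0.97,0.2,0,0,0.96],[1,0.32,0.97,0.2,0,0,0.96],[1,0.32,0.97,0.2,0,0,0.96],[1,0.32,0.97,0.2,0,0,0.96],[1,0.32,0.97,0.2,0,0,0.96],[1,0.32,0.97,0.2,0,0,0.96]]' 30
python3 -m creep '[[1,0.9,0.48,-0.1,0,0,0.96],[1,0.9,0.48,-0.1,0,0,0.96],[1,0.9,0.48,-0.1,0,0,0.96],[1,0.9,0.48,-0.1,0,0,0.96],[1,0.9,0.48,-0.1,0,0,0.96],[1,0.9,0.48,-0.1,0,0,0.96],[1,0.9,0.48,-0.1,0,0,0.96],[1,0.9,0.48,-0.1,0,0,0.96],[1,0.9,0.48,-0.1,0,0,0.96],[1,0.9,0.48,-0.1,0,0,0.96],[1,0,0,0,0,0,0]]'
python3 - <<'E'
from workcell import capture
import cv2,numpy as np
for n in("wrist",):
    c=capture(n);cv2.imwrite(f"pics/{n}1.png",c["image"][:,:,::-1]);np.savez(f"{n}1.npz",**c);print(c["world_from_camera"].round(3).tolist())
E
```

```text
t: 0.8
eef_pos: [0.2505, -0.4185, 0.2565]
ee_rot: [-180.0, -0.0, 50.2]
ft_force: [0.5, 0.3, 0.6]
width: 0.092
t: 1.9
eef_pos: [0.5233, -0.2722, 0.2257]
ee_rot: [179.9, -0.2, 98.4]
ft_force: [0.8, 0.3, -0.2]
width: 0.0919
[[0.989, 0.14, 0.041, 0.512], [0.146, -0.952, -0.27, -0.195], [0.001, 0.273, -0.962, 0.396], [0.0, 0.0, 0.0, 1.0]]
```

View pics/wrist1.png

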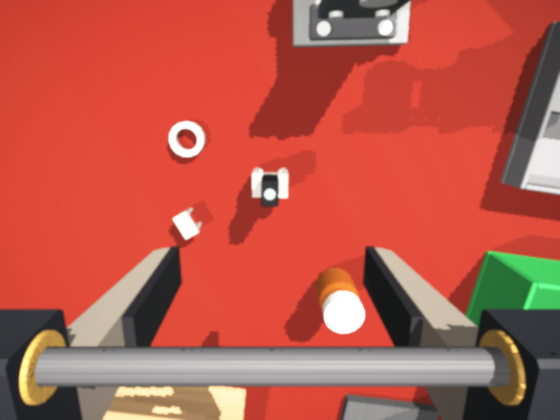

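Wrist view: clip at (270,187), disc (270,195), nearly square to the image; jar at (340,300), loose collar (187,138), bare clip (187,224). I'll measure them all.

```bash
python3 - <<'E'
from h import *
import cv2
c=dict(np.load("wrist1.npz"));im=c["image"].astype(int)
r,g,b=im[...,0],im[...,1],im[...,2]
sub=np.zeros(r.shape,bool);sub[160:215,240:300]=1
gray=sub&(abs(r-g)<40)
light=gray&(r>120);dark=sub&(r<75)&(abs(r-g)<25)
for n,m,z in(("light",light,.03),("dark",dark,.055),("all",gray,.04)):
    ys,xs=np.nonzero(m);pts=np.c_[xs,ys].astype(np.float32);R=cv2.minAreaRect(pts);print(n,len(xs),xs.min(),xs.max(),ys.min(),ys.max(),R)
for y in range(160,215,2):print(y,''.join('L' if light[y,x] else 'D' if dark[y,x] else '.' for x in range(240,300)))
for n,u,v,z in(("jar",343,312,.07),("bare",187,224,.025),("ring",187,138,.012),("disc",270,195,.0735)):print(n,onz(c,u,v,z))
w=dict(np.load("wrist1.npz"));t=dict(np.load("top0.npz"));s=dict(np.load("side0.npz"))
print(tri(w,(270,195),t,(397.2,234)),tri(w,(270,195),s,(307.5,308.8)))
E
```

```text
light 746 252 287 168 200 ((269.5, 184.0), (32.0, 35.0), 90.0)
dark 251 262 276 176 205 ((269.0, 190.5), (29.0, 14.0), 90.0)
all 1102 252 287 168 205 ((269.5, 186.5), (37.0, 35.0), 90.0)
160 ............................................................
162 ............................................................
164 ............................................................
166 ............................................................
168 ................LLL.......................LL................
170 ..............LLLLLLLLL................LLLLLLLL.............
172 .............LLLLLLLLLLL..............LLLLLLLLL.............
174 ............LLLLLLLLLLLLLLLLLLLLLLLLLLLLLLLLLLLL............
176 ............LLLLLLLLLLL.DDDDDDDDDDDDDLLLLLLLLLLL............
178 ............LLLLLLLLLL.DDDDDDDDDDDDDD.LLLLLLLLLL............
180 ............LLLLLLLLLL.DDDDDDDDDDDDDD.LLLLLLLLLL............
182 ............LLLLLLLLLL.DDDDDDDDDDDDDD.LLLLLLLLLL............
184 ............LLLLLLLLLL.DDDDDDDDDDDDDD.LLLLLLLLLL............
186 ............LLLLLLLLLL.DDDDDDDDDDDDDD.LLLLLLLLLL............
188
[... 545 characters left out ...]
DDDDDDDDDDDDD.......................
206 ............................................................
208 ............................................................
210 ............................................................
212 ............................................................
214 ............................................................
jar [ 0.61150332 -0.38159391  0.07      ]
bare [ 0.44141386 -0.32834638  0.025     ]
ring [ 0.43115877 -0.24048799  0.012     ]
disc [ 0.52206257 -0.27267247  0.0735    ]
(array([ 0.52190629, -0.2743473 ,  0.0692279 ]), np.float64(0.0013810659279603378)) (array([ 0.52282077, -0.27316299,  0.07258276]), np.float64(0.0015453261731510261))
```

```bash
python3 - <<'E'
from h import *
c=dict(np.load("wrist1.npz"));t=dict(np.load("top0.npz"));s=dict(np.load("side0.npz"))
a=np.radians(8.4);R=np.array([[np.cos(a),-np.sin(a)],[np.sin(a),np.cos(a)]])
o=np.array([.5222,-.273])
def P(x,y,z):return np.r_[o+R@[x,y],z+.0195]
for n,p in(("blk bot+y L",(-.008,.012,.018)),("top +y L",(-.008,.012,.054)),("top -y L",(-.008,-.012,.054)),("top -y R",(.008,-.012,.054)),("sad +yL",(-.0175,.012,.018)),("sad -yL",(-.0175,-.012,.018)),("sad -y R",(.0175,-.012,.018))):print(n,proj(c,P(*p)).round(1),proj(t,P(*p)).round(1))
E
```

```text
blk bot+y L [262.1 174.8] [387.8 239.5]
top +y L [261.1 182.3] [392.1 237.8]
top -y L [261.3 208.2] [402.9 236.4]
top -y R [278.9 208.2] [401.6 229.2]
sad +yL [252.4 174.8] [388.5 243.6]
sad -yL [252.8 198.5] [399.  242.3]
sad -y R [287.7 198.5] [396.2 227.1]
```

```bash
python3 -m creep '[[1,-0.04,-0.01,-0.9,0,0,0],[1,0,0,-0.95,0,0,0],[1,0,0,-0.95,0,0,0],[1,0,0,-0.95,0,0,0],[1,0,0,-0.95,0,0,0],[1,0,0,-0.9,0,0,0],[1,0,0,-0.25,0,0,0],[1,0,0,-0.25,0,0,0],[1,0,0,0,0,0,0],[1,0,0,0,0,0,0]]' 40
python3 - <<'E'
from workcell import capture,sense
import cv2,numpy as np
print(sense()["eef_pos"])
c=capture("wrist");cv2.imwrite("pics/wrist2.png",c["image"][:,:,::-1])
E
```

```text
t: 2.95
eef_pos: [0.5198, -0.2768, 0.0447]
ee_rot: [179.9, 0.1, 97.9]
ft_force: [-0.4, -0.5, 0.5]
width: 0.0919
[ 0.51978092 -0.27679516  0.04472449]
```

View pics/wrist2.png

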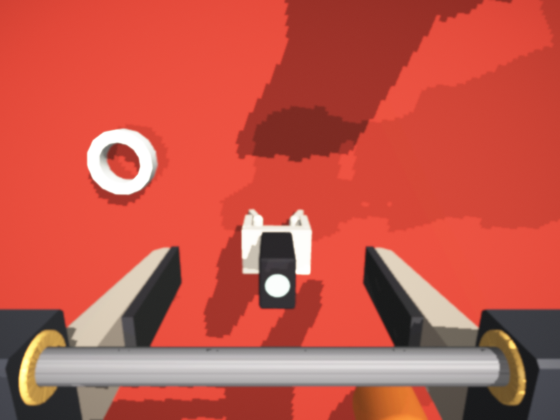

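The block sits between the fingers at (277,285), about 2 mm right of the mid-line and 4 mm off along y. I'll correct that and close.

```bash
python3 -m creep '[[1,0.07,0.14,-0.06,0,0,0],[1,0,0,0,0,0,0],[1,0,0,0,0,0,0]]' 40
python3 -m creep '[[0,0,0,0,0,0,0],[0,0,0,0,0,0,0],[0,0,0,0,0,0,0],[0,0,0,0,0,0,0],[0,0,0,0,0,0,0],[0,0,0,0,0,0,0],[0,0,0,0,0,0,0],[0,0,0,0,0,0,0]]' 40
```

```text
t: 3.3
eef_pos: [0.5216, -0.2718, 0.0421]
ee_rot: [180.0, 0.0, 98.0]
ft_force: [0.3, -0.2, 0.9]
width: 0.0919
t: 4.1
eef_pos: [0.5213, -0.2721, 0.0418]
ee_rot: [180.0, 0.0, 98.0]
ft_force: [0.6, -0.7, -0.6]
width: 0.0299
```

```bash
python3 -m creep '[[0,0,0,0,0,0,0],[0,0,0,0,0,0,0],[0,0,0,0,0,0,0],[0,0,0,0,0,0,0],[0,0,0,0,0,0,0]]' 40
python3 -m creep '[[0,0,0,0.1,0,0,0],[0,0,0,0.4,0,0,0],[0,0,0,0.7,0,0,0],[0,0,0,0.9,0,0,0],[0,0,0,0.9,0,0,0],[0,0,0,0.9,0,0,0],[0,0,0,0.7,0,0,0],[0,0,0,0.4,0,0,0],[0,0,0,0.2,0,0,0],[0,0,0,0,0,0,0],[0,0,0,0,0,0,0],[0,0,0,0,0,0,0]]'
```

```text
t: 4.6
eef_pos: [0.5213, -0.2721, 0.0418]
ee_rot: [180.0, 0.0, 98.0]
ft_force: [0.1, 0.8, 0.1]
width: 0.0153
t: 5.8
eef_pos: [0.5207, -0.2718, 0.1966]
ee_rot: [-179.9, -0.1, 98.0]
ft_force: [0.5, 0.9, -0.2]
width: 0.0158
```

```bash
python3 -m creep '[[0,0.08,0.4,0,0,0,0.1],[0,0.16,0.8,0,0,0,0.1],[0,0.19,0.95,0,0,0,0],[0,0.19,0.95,0,0,0,0],[0,0.19,0.95,0,0,0,0],[0,0.19,0.95,0,0,0,0],[0,0.19,0.95,0,0,0,0],[0,0.15,0.75,0,0,0,0],[0,0.08,0.4,0,0,0,0],[0,0.02,0.15,0,0,0,0],[0,0,0,0,0,0,0],[0,0,0,0,0,0,0]]'
python3 -m creep '[[0,0,0,0,0,0,0],[0,0,0,0,0,0,0]]'
python3 - <<'E'
from workcell import capture,sense
import cv2,numpy as np
print(sense()["eef_pos"])
I=[]
for n in("wrist","top","side"):
    c=capture(n);np.savez(f"{n}3.npz",**c);I.append(c["image"][:,:,::-1])
cr=lambda i,u,v,w,h,k:cv2.resize(i[v:v+h,u:u+w],None,fx=k,fy=k,interpolation=cv2.INTER_CUBIC)
a=cr(I[0],100,100,360,300,1.1);b=cr(I[1],190,180,150,80,2.6);d=cr(I[2],220,150,110,130,2.5)
H=np.zeros((560,800,3),np.uint8);H[:a.shape[0],:a.shape[1]]=a;H[330:330+b.shape[0],:b.shape[1]]=b;H[:d.shape[0],400:400+d.shape[1]]=d
cv2.imwrite("pics/m3.png",H)
E
```

```text
t: 7.0
eef_pos: [0.5643, -0.0559, 0.1976]
ee_rot: [-180.0, 0.0, 98.9]
ft_force: [0.0, -0.5, -1.5]
width: 0.0159
t: 7.2
eef_pos: [0.5644, -0.0556, 0.1978]
ee_rot: [-180.0, 0.0, 98.9]
ft_force: [-0.0, -0.2, 0.2]
width: 0.0157
[ 0.56442479 -0.055627    0.19778267]
```

View pics/m3.png

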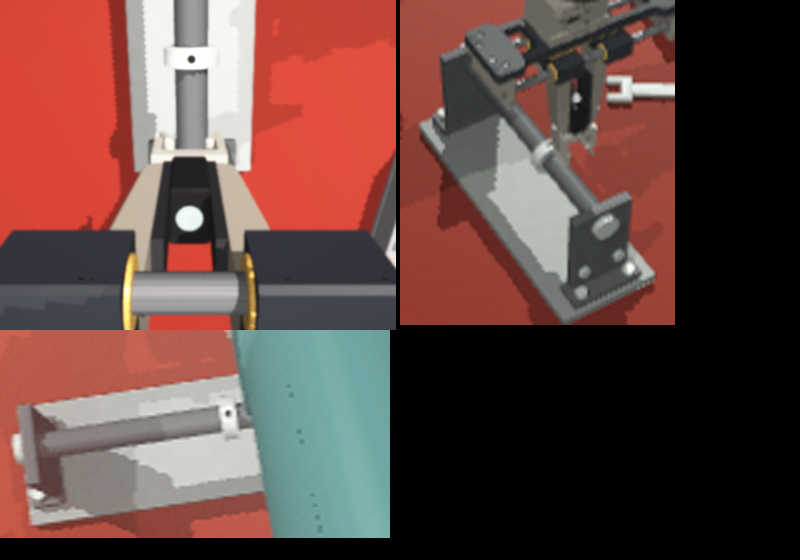

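Wrist view: bar is vertical at column about 274, collar at (274,153), clip disc at (272,298). The clip looks nearly aligned over the bar, so I'll measure the offset.

```bash
python3 - <<'E'
from h import *
import cv2
c=dict(np.load("wrist3.npz"));im=c["image"].astype(int);g=im.sum(2)/3;sat=im.max(2)-im.min(2)
B=[]
for v in list(range(102,138,4))+list(range(168,216,4)):
    row=g[v];xs=np.arange(235,315)
    m=row[235:315]<150
    # contiguous run around 274
    l=r=274
    while row[l]<155 and l>235:l-=1
    while row[r]<155 and r<315:r+=1
    d=r-l
    if 15<d<45:
        u=(l+r)/2;p=onz(c,u,v,.105);B.append(p);print(v,l,r,p[:2].round(4))
B=np.array(B);k=np.polyfit(B[:,1],B[:,0],1);print("bar yaw",np.degrees(np.arctan(-k[0])))
m=(g>190)&(sat<40);m[:280]=0;m[320:]=0;m[:,:250]=0;m[:,295:]=0
ys,xs=np.nonzero(m);print("disc",xs.mean(),ys.mean(),len(xs));d=onz(c,xs.mean(),ys.mean(),.2297);print(d,"bar x at clip y",np.polyval(k,d[1]),"at TCP y",np.polyval(k,-.0556))
# saddle extents
m=(g>170)&(sat<40)
for v in range(222,250,3):
    x=np.nonzero(m[v,220:330])[0]+220
    if len(x):print(v,x.min(),x.max(),onz(c,(x.min()+x.max())/2,v,.19)[:2])
col=(g>185)&(sat<40)
ys,xs=np.nonzero(col[130:175,248:305]);
for x in(262,274,286):
    q=np.nonzero(col[130:175,x])[0]+130;print("collar rows",x,q.min(),q.max())
E
```

```text
168 258 289 [ 0.5605 -0.022 ]
bar yaw 85.51045332376603
disc 271.7025 298.1525 400
[ 0.56452259 -0.05526306  0.2297    ] bar x at clip y 0.9840790033178238 at TCP y 0.9883702791940155
222 224 327 [ 0.56321832 -0.03473291]
225 224 327 [ 0.56346971 -0.0363116 ]
228 224 327 [ 0.56372229 -0.03789776]
231 223 327 [ 0.56372447 -0.03953086]
234 223 327 [ 0.56397886 -0.04113223]
237 224 327 [ 0.56448725 -0.04270164]
240 224 327 [ 0.56474468 -0.04431825]
243 224 327 [ 0.56500334 -0.04594261]
246 225 327 [ 0.56551786 -0.04753488]
249 225 326 [ 0.5655244  -0.04921479]
collar rows 262 143 162
collar rows 274 143 162
collar rows 286 143 161<stdin>:15: RankWarning: Polyfit may be poorly conditioned
```

```bash
python3 - <<'E'
from h import *
c=dict(np.load("wrist3.npz"));im=c["image"].astype(int);g=im.sum(2)/3
for v in(110,130,175,195,205):print(v,g[v,246:304:1].round().astype(int).tolist())
B=[]
for v in list(range(100,138,3))+list(range(170,210,3)):
    row=np.convolve(g[v],[1,1,0,-1,-1],'same')  # rising -> positive
    # strongest light->dark left, dark->light right
    l=246+np.argmin(row[246:272]);r=276+np.argmax(row[276:304])
    p=onz(c,(l+r)/2,v,.105);B.append(p);print(v,l,r,p[:2].round(4))
B=np.array(B);k=np.polyfit(B[:,1],B[:,0],1);print("bar yaw",np.degrees(np.arctan(-k[0])),"x at -.0553",np.polyval(k,-.0553),np.std(B[:,0]-np.polyval(k,B[:,1])))
print("collar",onz(c,274,152.5,.118))
E
```

```text
110 [243, 243, 244, 243, 243, 243, 244, 244, 245, 244, 237, 205, 139, 94, 92, 100, 109, 117, 123, 129, 135, 140, 146, 150, 152, 156, 157, 158, 158, 158, 157, 157, 155, 153, 151, 148, 146, 142, 137, 130, 121, 116, 136, 190, 232, 243, 246, 246, 246, 246, 246, 246, 245, 245, 245, 245, 245, 245]
130 [244, 244, 244, 244, 244, 244, 244, 244, 244, 243, 238, 213, 152, 101, 90, 98, 107, 115, 122, 130, 134, 141, 146, 149, 153, 155, 157, 158, 158, 157, 158, 157, 156, 154, 152, 149, 146, 142, 137, 131, 123, 119, 153, 213, 239, 244, 245, 244, 244, 244, 244, 244, 244, 244, 244, 245, 245, 245]
175 [244, 244, 244, 244, 244, 244, 244, 244, 244, 243, 243, 237, 212, 152, 100, 89, 97, 108, 116, 124, 131, 137, 144, 149, 153, 155, 157, 157, 158, 158, 158, 157, 157, 155, 153, 150, 147, 144, 138, 132, 123, 120, 152, 212, 238, 244, 245, 245, 245, 244, 244, 244, 243, 243, 243, 244, 243, 244]
195 [242, 242, 242, 242, 242, 242, 242, 242, 243, 243, 243, 242, 235, 196, 128, 92, 95, 105, 115, 122, 129, 136, 142, 147, 152, 155, 156, 157, 157, 157, 158, 157, 157, 155, 152, 147, 142, 139, 134, 129, 120, 118, 152, 210
[... 579 characters left out ...]
4 0.0104]
124 258 289 [0.5557 0.0084]
127 258 289 [0.556  0.0064]
130 258 289 [0.5563 0.0044]
133 258 288 [0.5563 0.0023]
136 258 288 [5.566e-01 3.000e-04]
170 259 289 [ 0.5611 -0.0234]
173 259 289 [ 0.5614 -0.0255]
176 259 289 [ 0.5618 -0.0277]
179 259 289 [ 0.5621 -0.0299]
182 259 289 [ 0.5625 -0.0321]
185 259 289 [ 0.5628 -0.0343]
188 259 289 [ 0.5632 -0.0365]
191 259 288 [ 0.5631 -0.0387]
194 259 289 [ 0.5639 -0.0409]
197 259 289 [ 0.5642 -0.0431]
200 260 289 [ 0.5649 -0.0453]
203 260 289 [ 0.5653 -0.0476]
206 260 289 [ 0.5656 -0.0498]
209 260 289 [ 0.566  -0.0521]
bar yaw 9.606735170173629 x at -.0553 0.5664084229754153 0.00017191360846862346
collar [ 0.55880485 -0.00935776  0.118     ]
```

```bash
python3 -m creep '[[0,0.05,0,-0.1,0,0,0.08],[0,0,0,-0.25,0,0,0],[0,0,0,-0.3,0,0,0],[0,0,0,-0.3,0,0,0],[0,0,0,-0.3,0,0,0],[0,0,0,-0.2,0,0,0],[0,0,0,-0.1,0,0,0],[0,0,0,0,0,0,0],[0,0,0,0,0,0,0]]' 55
python3 -m creep '[[0,0,0,-0.04,0,0,0],[0,0,0,-0.04,0,0,0],[0,0,0,-0.04,0,0,0],[0,0,0,-0.04,0,0,0],[0,0,0,-0.04,0,0,0]]'
```

```text
t: 8.25
eef_pos: [0.5663, -0.0545, 0.1515]
ee_rot: [180.0, 0.0, 99.4]
ft_force: [-0.6, -0.7, -1.4]
width: 0.0158
t: 8.75
eef_pos: [0.566, -0.0546, 0.1452]
ee_rot: [180.0, 0.0, 99.4]
ft_force: [-0.2, 0.4, -0.3]
width: 0.0156
```

```bash
for i in 1; do python3 -m creep '[[0,0,0,-0.04,0,0,0],[0,0,0,-0.04,0,0,0],[0,0,0,-0.04,0,0,0]]'; done
python3 -m creep '[[0,0,0,-0.04,0,0,0],[0,0,0,-0.04,0,0,0]]'
```

```text
t: 9.05
eef_pos: [0.5665, -0.0545, 0.1431]
ee_rot: [180.0, 0.0, 99.4]
ft_force: [-3.6, 1.0, 13.4]
width: 0.0152
t: 9.25
eef_pos: [0.5668, -0.0545, 0.1417]
ee_rot: [179.9, 0.1, 99.4]
ft_force: [-5.3, -0.1, 17.7]
width: 0.0156
```

Force is 17.7 N with −5.3 N in x, so the clip is slightly too far +x. I'll shift it back.

```bash
python3 -m creep '[[0,-0.03,0,0,0,0,0],[0,0,0,0,0,0,0]]'
python3 - <<'E'
from workcell import sense
s=sense();print(s["ft_force"],s["ft_torque"],s["eef_pos"])
E
```

```text
t: 9.45
eef_pos: [0.5663, -0.0546, 0.1414]
ee_rot: [179.8, 0.1, 99.4]
ft_force: [-1.7, 0.2, 10.9]
width: 0.0156
[-1.70222223  0.24952885 10.86701446] [-0.15191306  0.53180369  0.02978668] [ 0.56632783 -0.05462721  0.1413904 ]
```

Good: the lateral force dropped. A little more correction, then I'll continue.

```bash
python3 -m creep '[[0,-0.02,0,0,0,0,0],[0,0,0,-0.03,0,0,0],[0,0,0,-0.03,0,0,0]]'
python3 -m creep '[[0,0,0,-0.03,0,0,0],[0,0,0,-0.03,0,0,0]]'
```

```text
t: 9.75
eef_pos: [0.5664, -0.0546, 0.1404]
ee_rot: [179.8, 0.1, 99.4]
ft_force: [-2.5, -0.4, 15.3]
width: 0.0154
t: 9.95
eef_pos: [0.5663, -0.0547, 0.1385]
ee_rot: [179.8, 0.1, 99.4]
ft_force: [-3.0, -0.7, 15.5]
width: 0.0154
```

```bash
python3 -m creep '[[0,-0.02,0,-0.03,0,0,0],[0,0,0,-0.03,0,0,0],[0,0,0,-0.03,0,0,0]]'
python3 -m creep '[[0,0,0,-0.03,0,0,0],[0,0,0,-0.03,0,0,0],[0,0,0,-0.03,0,0,0]]'
```

```text
t: 10.25
eef_pos: [0.566, -0.0547, 0.1353]
ee_rot: [179.7, 0.1, 99.4]
ft_force: [-0.5, 0.1, 9.9]
width: 0.0155
t: 10.55
eef_pos: [0.5656, -0.0546, 0.1315]
ee_rot: [179.8, 0.1, 99.4]
ft_force: [1.8, -0.6, 3.0]
width: 0.0157
```

```bash
python3 -m creep '[[0,0.01,0,-0.02,0,0,0],[0,0,0,-0.02,0,0,0],[0,0,0,-0.02,0,0,0]]'
python3 -m creep '[[0,0,0,-0.02,0,0,0],[0,0,0,-0.02,0,0,0]]'
python3 -m creep '[[0,0,0,-0.02,0,0,0]]'
```

```text
t: 10.85
eef_pos: [0.5651, -0.0544, 0.1283]
ee_rot: [179.9, -0.0, 99.4]
ft_force: [5.1, 0.9, -2.7]
width: 0.0158
t: 11.05
eef_pos: [0.5651, -0.0542, 0.1271]
ee_rot: [179.9, -0.0, 99.4]
ft_force: [4.1, 0.4, 1.4]
width: 0.0161
t: 11.15
eef_pos: [0.5652, -0.0542, 0.1271]
ee_rot: [179.9, -0.0, 99.4]
ft_force: [3.1, 0.7, 5.9]
width: 0.0154
```

```bash
python3 -m creep '[[0,0.02,0,-0.02,0,0,0],[0,0,0,0,0,0,0]]'
python3 -m creep '[[0,0.01,0,-0.02,0,0,0],[0,0,0,0,0,0,0]]'
```

```text
t: 11.35
eef_pos: [0.5652, -0.0543, 0.1271]
ee_rot: [180.0, 0.0, 99.4]
ft_force: [1.6, 0.5, 7.3]
width: 0.0155
t: 11.55
eef_pos: [0.5652, -0.0542, 0.127]
ee_rot: [180.0, 0.0, 99.4]
ft_force: [-0.7, 0.3, 12.3]
width: 0.0154
```

Home and pressed with 12 N; z is steady at 0.127. Next I'll ease off the vertical load and slide.

```bash
python3 -m creep '[[0,0,0,0.04,0,0,0],[0,0,0,0,0,0,0]]'
python3 -m creep '[[0,-0.003,0.02,0,0,0,0],[0,-0.005,0.03,0,0,0,0],[0,-0.005,0.03,0,0,0,0],[0,-0.005,0.03,0,0,0,0],[0,-0.005,0.03,0,0,0,0],[0,-0.005,0.03,0,0,0,0]]'
python3 -m creep '[[0,-0.005,0.03,0,0,0,0],[0,-0.005,0.03,0,0,0,0],[0,-0.005,0.03,0,0,0,0],[0,-0.005,0.03,0,0,0,0],[0,-0.005,0.03,0,0,0,0],[0,-0.005,0.03,0,0,0,0]]'
```

```text
t: 11.75
eef_pos: [0.5652, -0.0543, 0.1271]
ee_rot: [180.0, -0.0, 99.4]
ft_force: [2.1, 0.9, 4.2]
width: 0.0157
t: 12.35
eef_pos: [0.5652, -0.0532, 0.1271]
ee_rot: [179.9, 0.3, 99.3]
ft_force: [4.5, -7.9, 5.0]
width: 0.0157
t: 12.95
eef_pos: [0.5644, -0.048, 0.1271]
ee_rot: [179.9, 0.3, 99.2]
ft_force: [3.7, -7.2, 4.0]
width: 0.0156
```

```bash
python3 -m creep '[[0,0.01,0.03,0.01,0,0,0],[0,0.005,0.03,0.005,0,0,0],[0,-0.005,0.03,0,0,0,0],[0,-0.005,0.03,0,0,0,0],[0,-0.005,0.03,0,0,0,0],[0,-0.005,0.03,0,0,0,0],[0,-0.005,0.03,0,0,0,0],[0,-0.005,0.03,0,0,0,0]]'
python3 - <<'E'
from workcell import capture
import cv2,numpy as np
c=capture("wrist");np.savez("wrist4.npz",**c);cv2.imwrite("pics/wrist4.png",cv2.resize(c["image"][90:330,160:400,::-1],None,fx=2.4,fy=2.4))
E
```

```text
t: 13.75
eef_pos: [0.5632, -0.0408, 0.1271]
ee_rot: [-180.0, 0.3, 99.2]
ft_force: [3.7, -7.1, 2.4]
width: 0.0154
```

View pics/wrist4.png

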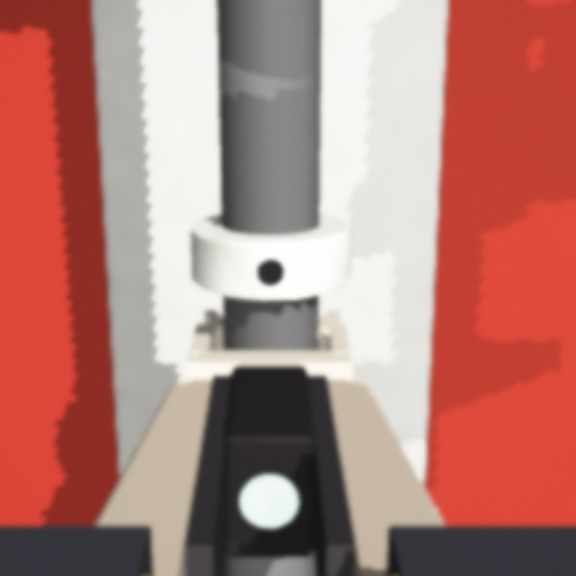

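The clip is home on the bar with about 11 mm left: collar edge at row 298, saddle front at row 352 in the crop. I'll keep sliding at 9 mm/s, then slower.

```bash
python3 -m creep '[[0,-0.005,0.03,0,0,0,0],[0,-0.005,0.03,0,0,0,0],[0,-0.005,0.03,0,0,0,0],[0,-0.005,0.03,0,0,0,0],[0,-0.005,0.03,0,0,0,0],[0,-0.005,0.03,0,0,0,0],[0,-0.005,0.03,0,0,0,0]]'
python3 -m creep '[[0,-0.003,0.02,0,0,0,0],[0,-0.003,0.02,0,0,0,0],[0,-0.003,0.02,0,0,0,0]]'
python3 -m creep '[[0,-0.003,0.02,0,0,0,0],[0,-0.003,0.02,0,0,0,0]]'
```

```text
t: 14.5
eef_pos: [0.5621, -0.0345, 0.1271]
ee_rot: [-180.0, 0.3, 99.2]
ft_force: [4.2, -7.3, 3.0]
width: 0.0156
t: 14.8
eef_pos: [0.5619, -0.0327, 0.1271]
ee_rot: [-180.0, 0.3, 99.2]
ft_force: [3.1, -6.8, 2.6]
width: 0.0156
t: 15.0
eef_pos: [0.5617, -0.0316, 0.1271]
ee_rot: [-180.0, 0.3, 99.2]
ft_force: [2.9, -7.2, 2.8]
width: 0.0155
```

```bash
for i in 1; do python3 -m creep '[[0,-0.003,0.02,0,0,0,0],[0,-0.003,0.02,0,0,0,0]]'
python3 -m creep '[[0,-0.003,0.02,0,0,0,0],[0,-0.003,0.02,0,0,0,0]]'
python3 -m creep '[[0,-0.003,0.02,0,0,0,0]]'
python3 -m creep '[[0,-0.003,0.02,0,0,0,0]]'; done
```

```text
t: 15.2
eef_pos: [0.5615, -0.0304, 0.1271]
ee_rot: [-180.0, 0.3, 99.2]
ft_force: [3.8, -7.0, 3.2]
width: 0.0152
t: 15.4
eef_pos: [0.5613, -0.0292, 0.1271]
ee_rot: [-180.0, 0.3, 99.2]
ft_force: [4.2, -7.5, 3.8]
width: 0.0158
t: 15.5
eef_pos: [0.5612, -0.0286, 0.1271]
ee_rot: [-180.0, 0.3, 99.2]
ft_force: [3.0, -7.6, 4.2]
width: 0.0157
t: 15.6
eef_pos: [0.5611, -0.028, 0.1271]
ee_rot: [-180.0, 0.3, 99.2]
ft_force: [2.4, -8.0, 3.8]
width: 0.0155
```

```bash

python3 -m creep '[[0,-0.003,0.02,0,0,0,0]]'
python3 -m creep '[[0,-0.003,0.02,0,0,0,0]]'
python3 -m creep '[[0,-0.003,0.02,0,0,0,0]]'
```

```text
t: 15.7
eef_pos: [0.561, -0.0274, 0.1271]
ee_rot: [-180.0, 0.3, 99.2]
ft_force: [3.7, -6.3, 2.9]
width: 0.0156
t: 15.8
eef_pos: [0.561, -0.0273, 0.1271]
ee_rot: [-180.0, 0.3, 99.2]
ft_force: [3.4, -9.4, 3.5]
width: 0.0156
t: 15.9
eef_pos: [0.561, -0.0272, 0.1271]
ee_rot: [-180.0, 0.3, 99.2]
ft_force: [3.9, -10.4, 2.4]
width: 0.0158
```

Contact at y = −0.0273. A touch more push, then hold for about a second.

```bash

python3 -m creep '[[0,-0.002,0.015,0,0,0,0],[0,0,0,0,0,0,0]]'
python3 -m creep '[[0,0,0,0,0,0,0],[0,0,0,0,0,0,0],[0,0,0,0,0,0,0]]'
python3 -m creep '[[0,0,0,0,0,0,0],[0,0,0,0,0,0,0],[0,0,0,0,0,0,0]]'
```

```text
t: 16.1
eef_pos: [0.561, -0.0272, 0.1271]
ee_rot: [-180.0, 0.4, 99.2]
ft_force: [3.0, -10.2, 3.1]
width: 0.0154
t: 16.4
eef_pos: [0.561, -0.0272, 0.1271]
ee_rot: [-180.0, 0.4, 99.2]
ft_force: [5.0, -9.8, 2.8]
width: 0.0154
t: 16.7
eef_pos: [0.561, -0.0272, 0.1271]
ee_rot: [-180.0, 0.4, 99.2]
ft_force: [3.9, -10.3, 2.3]
width: 0.0157
```

```bash

python3 -m creep '[[0,-0.003,0.02,0,0,0,0],[0,0,0,0,0,0,0]]'
python3 -m creep '[[0,0,0,0,0,0,0],[0,0,0,0,0,0,0],[0,0,0,0,0,0,0],[0,0,0,0,0,0,0],[0,0,0,0,0,0,0]]'
python3 -m creep '[[0,0,0,0,0,0,0],[0,0,0,0,0,0,0],[0,0,0,0,0,0,0],[0,0,0,0,0,0,0],[0,0,0,0,0,0,0]]'
```

```text
t: 16.9
eef_pos: [0.561, -0.0272, 0.1271]
ee_rot: [-180.0, 0.4, 99.2]
ft_force: [4.7, -10.6, 3.6]
width: 0.0156
t: 17.4
eef_pos: [0.5609, -0.0272, 0.1271]
ee_rot: [-180.0, 0.4, 99.2]
ft_force: [4.0, -11.5, 3.4]
width: 0.0158
t: 17.9
eef_pos: [0.561, -0.0272, 0.1271]
ee_rot: [-180.0, 0.4, 99.2]
ft_force: [3.5, -11.1, 3.4]
width: 0.016
```

```bash

python3 -m creep '[[0,0.02,0,0.01,0,0,0],[0,0,0,0,0,0,0]]' 
python3 -m creep '[[0.45,0,0,0,0,0,0],[0.45,0,0,0,0,0,0],[0.45,0,0,0,0,0,0],[0.45,0,0,0,0,0,0],[0.45,0,0,0,0,0,0],[0.45,0,0,0,0,0,0],[0.45,0,0,0,0,0,0],[0.45,0,0,0,0,0,0]]'
python3 - <<'E'
from workcell import capture
import cv2
c=capture("wrist");cv2.imwrite("pics/wrist5.png",cv2.resize(c["image"][90:330,140:420,::-1],None,fx=2.4,fy=2.4))
E
```

```text
t: 18.1
eef_pos: [0.561, -0.0272, 0.1271]
ee_rot: [-179.9, 0.4, 99.2]
ft_force: [2.9, -10.3, 2.7]
width: 0.016
t: 18.9
eef_pos: [0.5611, -0.021, 0.1275]
ee_rot: [180.0, 0.0, 99.4]
ft_force: [-0.5, 0.2, -0.8]
width: 0.0412
```

View pics/wrist5.png

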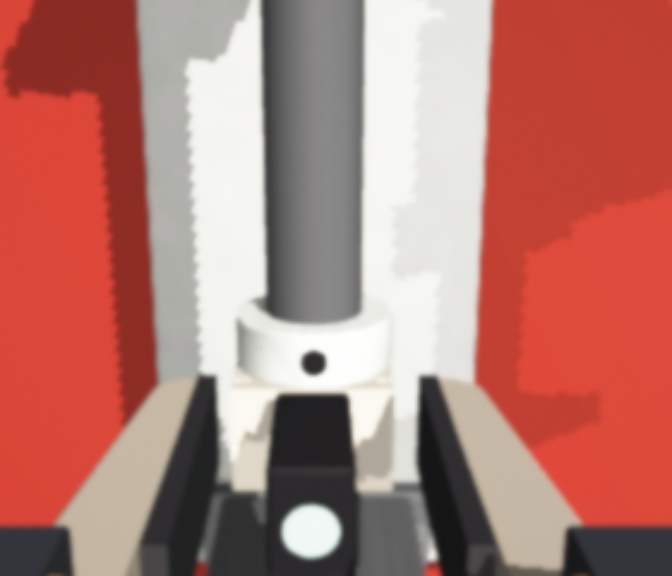

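The clip is released and its saddle touches the collar. Retreat straight up and away.

```bash

python3 -m creep '[[0.45,0,0,0.1,0,0,0],[0.45,0,0,0.4,0,0,0],[0.45,0,0,0.7,0,0,0],[0.45,0,0,0.8,0,0,0],[0.45,0,0,0.8,0,0,0],[0.45,0,0,0.7,0,0,0],[0.45,-0.5,-0.2,0.3,0,0,0],[0.45,-0.8,-0.3,0,0,0,0],[0.45,-0.8,-0.3,0,0,0,0],[0.45,-0.5,0,0,0,0,0],[0.45,0,0,0,0,0,0],[0.45,0,0,0,0,0,0]]'
python3 - <<'E'
from workcell import capture
import cv2,numpy as np
I={n:capture(n) for n in("wrist","top","side")}
for n in I:np.savez(f"{n}6.npz",**I[n])
cr=lambda n,u,v,w,h,k:cv2.resize(I[n]["image"][v:v+h,u:u+w,::-1],None,fx=k,fy=k,interpolation=cv2.INTER_CUBIC)
H=np.zeros((600,800,3),np.uint8)
a=cr("side",220,150,110,130,3);H[:390,:330]=a
b=cr("wrist",0,0,560,420,.8);H[:336,335:783]=b
d=cr("top",90,90,380,230,1.1);H[345:345+253,335:335+418]=d
cv2.imwrite("pics/f6.png",H)
E
```

```text
t: 20.15
eef_pos: [0.4839, -0.0451, 0.2425]
ee_rot: [179.9, 0.0, 99.4]
ft_force: [0.7, 0.2, -0.2]
width: 0.0415
```

View pics/f6.png

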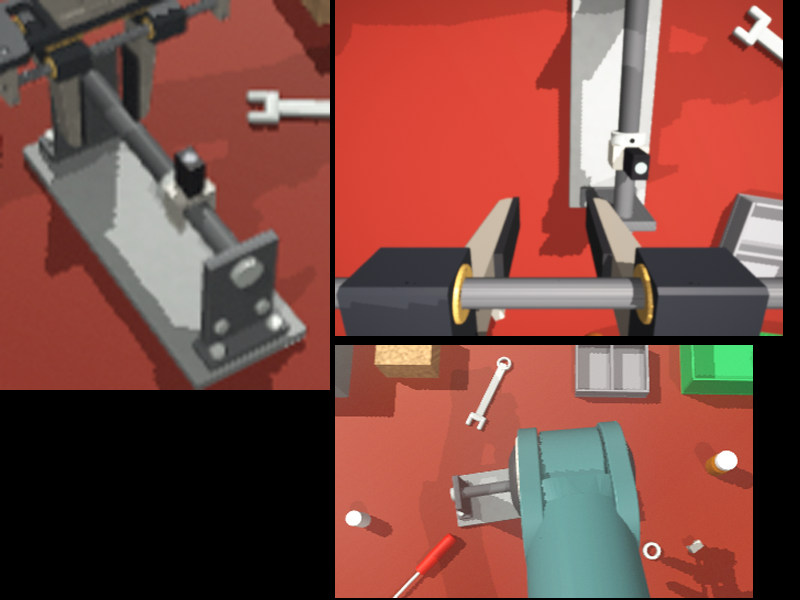

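Final view: the clip is upright on the bar against the collar (wrist disc about (382,210), side disc about (282,202)), and the bystanders are where they were.

```bash
python3 - <<'E'
from h import *
from workcell import sign_off,sense
w=dict(np.load("wrist6.npz"));s=dict(np.load("side6.npz"))
print("disc (expect z .159)",tri(w,(382.5,210),s,(282.3,201.7)))
print(sign_off(),sense()["t"])
E
```

```text
disc (expect z .159) (array([ 0.56212874, -0.02737813,  0.15788949]), np.float64(0.000507646204888716))
the job is handed in; nothing more can be done
the job is handed in; nothing more can be done
```

The clip is on the bar, fully home and touching the stop collar, and the job is handed in after about 20 s of robot time.

- **Pressing on:** I gripped the block and pressed it down about 27 mm clear of the collar. The highest reading was 17.7 N, with 5.3 N sideways that I eased by shifting the arm slightly. After the snap I pushed it home with 12 N, and the height stayed steady.
- **Sliding and holding:** I slid it at about 9 mm/s, slowing to 6 mm/s before it met the collar. I held it there for about 2 s at roughly 11 to 12 N along the bar, then let go. Sliding took about 7 N rather than the expected 4 N, partly because a little sideways and downward load remained.
- **Release:** The fingers sprang about 6 mm along the bar as they opened, because the arm was still pushing. The pictures taken afterwards show the clip still against the collar.
- **Last checks:** The final pictures show the clip upright and touching the collar, with the robot clear. The top of the block measured 157.9 mm high against an expected 159 mm, within the camera's accuracy. The bystanders in view looked unmoved by eye; I did not measure them again.

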